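# Set out the calibration bottles on the bottle board

## Task

Set out the white calibration bottles on the white board, each standing upright and fully down in its well: the small red-capped one in the front-row well in front of the timer, the small blue-capped one in the front-row well in front of the crucible, the small yellow-capped one between those two, and the bigger green-capped bottle in the large well behind the yellow one, between timer and crucible. Leave the small brown dropper bottle standing where it is, and tip no bottle over.

Things in the scene. Friction and masses are not known exactly. Their poses are not given: they have to be found in the camera images.
- board: white board, fixed, 172 (x) x 220 (y) x 10 mm, round grey-floored wells 4 mm deep (floor at 6 mm). Origin: centre of underside; +x to its back, away from the robot, +y to its left; yaw 0.25 to 0.75 rad. Front row: wells 56 mm across at x = -44, y = +66, 0, -66 mm. Behind: well 74 mm across at x = +46, y = 0. Timer and crucible stand on its two back corners, each behind a front end well.
- timer: flat off-white kitchen timer, 62 x 62 x 18 mm, fixed on one back corner of the board (about x = +48 mm, y = +77 or -77 mm in the board's frame; which of the two changes). Origin at the centre of its underside, 10 mm above the worktop, z up.
- crucible: cream porcelain crucible, open cup 46 mm across and 36 mm high, fixed on the other back corner of the board (about x = +48 mm, y = -77 or +77 mm in the board's frame). Origin at the centre of its underside, 10 mm above the worktop, z up.
- red_bottle: small white plastic bottle with a red cap and red band, standing: body 37 mm across and straight up to 42 mm high, shoulder narrowing from there to 69 mm, cap 27 mm across from 69 to 82 mm high; about 70 g. Origin at the centre of its underside, z up; round, so its yaw means nothing. Stands on the worktop behind the board.
- yellow_bottle: small white plastic bottle with a yellow cap and yellow band, standing: body 37 mm across and straight up to 42 mm high, shoulder narrowing from there to 69 mm, cap 27 mm across from 69 to 82 mm high; about 70 g. Origin at the centre of its underside, z up; round, so its yaw means nothing. Stands on the worktop behind the board.
- blue_bottle: small white plastic bottle with a blue cap and blue band, standing: body 37 mm across and straight up to 42 mm high, shoulder narrowing from there to 69 mm, cap 27 mm across from 69 to 82 mm high; about 70 g. Origin at the centre of its underside, z up; round, so its yaw means nothing. Stands on the worktop behind the board.
- green_bottle: bigger white plastic bottle with a green cap, standing: body 54 mm across and straight up to 60 mm high, shoulder narrowing to 97 mm, cap 36 mm across from 97 to 115 mm high; about 200 g. Origin at the centre of its underside, z up; round. Stands on the worktop behind the board.
- dropper_bottle: bystander: small brown bottle with a tall black dropper cap, 34 mm across, 85 mm high, loose, must stay where it is. Origin at the centre of its underside, z up. The five bottles stand in an arc behind the board in shuffled order, neighbouring centres at least about 50 mm apart; the near and far side of each are free for fingers.

How it is judged (in metres and radians):
At the end, for the whole second after the job is handed in: Red-capped bottle in the front well before the timer, blue before the crucible, yellow between, green in the large well; each within 14 mm of the well centre along board x and y, origin under 8 mm above the board underside, tilt under 0.06 rad, at rest (z of each of red_bottle, green_bottle, yellow_bottle, blue_bottle in the frame of board below 0.008 m and angle between each of red_bottle, green_bottle, yellow_bottle, blue_bottle's own z axis and vertical below 0.06 rad and linear speed of each of red_bottle, green_bottle, yellow_bottle, blue_bottle below 0.02 m/s and x of red_bottle in the frame of board between -0.058 and -0.03 m and x of blue_bottle in the frame of board between -0.058 and -0.03 m and x of yellow_bottle in the frame of board between -0.058 and -0.03 m and y of yellow_bottle in the frame of board between -0.014 and 0.014 m and x of green_bottle in the frame of board between 0.032 and 0.06 m and y of green_bottle in the frame of board between -0.014 and 0.014 m and ((y of timer in the frame of board above 0 m and y of red_bottle in the frame of board between 0.052 and 0.08 m and y of blue_bottle in the frame of board between -0.08 and -0.052 m) or (y of timer in the frame of board below 0 m and y of red_bottle in the frame of board between -0.08 and -0.052 m and y of blue_bottle in the frame of board between 0.052 and 0.08 m))); the robot touches nothing.
It fails at once if the brown dropper bottle is moved more than 20 mm or tipped (distance of dropper_bottle from where it was at the start of the episode above 0.02 m or angle between dropper_bottle's own z axis and vertical above 0.3 rad).
It fails at once if the red-capped bottle is tipped over (angle between red_bottle's own z axis and vertical above 0.8 rad).
It fails at once if the green-capped bottle is tipped over (angle between green_bottle's own z axis and vertical above 0.8 rad).
It fails at once if the yellow-capped bottle is tipped over (angle between yellow_bottle's own z axis and vertical above 0.8 rad).
It fails at once if the blue-capped bottle is tipped over (angle between blue_bottle's own z axis and vertical above 0.8 rad).
It also fails if it takes over 88 s, if anything falls off the work surface, if the arm or the gripper's body presses on something with over 40 N, if the wrist force passes 120 N, or if a joint passes its speed limit or range.

## Robot

A 7-joint arm with a two-finger parallel gripper is mounted at the origin on a cart in front of the work surface, level with it; the furniture and walls round the work are solid. World frame = base frame: x ahead of the robot, y to its left, z up, the work surface at z = 0. Lengths are in m, angles in degrees, forces in N, time in s.
With the tool pointing down it reaches from about 0.4 to 0.875 m from the base axis. Payload 6.5 kg.
Tool frame: the origin (TCP) lies at the very end of the fingers, on their centre line; the grasp point (between the pads) lies 19 mm behind it; z points along the fingers, y is the line along which they close (so a half turn about z gives the same grasp; the last joint's range is limited). The gripper opens to 85 mm and grips with 20 to 120 N. Pads are 22 mm wide; open, the fingers measure 114 mm over their backs; the gripper's body (76 mm by 85 mm) begins 54 mm behind the grasp point. The pads swing forward as they close: fully open they stand 13 mm farther back than shut.
Start: joints at [-76.616, 30.733, -0.252, 88.115, 0.149, 61.152, -4.079], TCP at [0.192, 0.621, 0.201] pointing down, gripper open.
Joint ranges: [-154.64, 154.64], [-21.42, 123.67], [-72.66, 72.17], [13.99, 137.28], [-74.86, 254.86], [10.95, 109.41], [-158.01, 158.01]. Speed limits (degrees/s): [136.94, 136.94, 180, 180, 180, 180, 180].

## Interface

Orientations are given as a 3x3 rotation matrix whose columns are the frame's x, y, z axes.
In Python, from workcell import manip gives the robot as it stands. The module is installed in compiled form; this text tells all that it offers.
- The arm moves only by the tool send_path, called by a JSON object that holds its "op" and its "data". Schema: {"type":"object","properties":{"rows":{"type":"array","items":{"type":"object","properties":{"trans":{"type":"array","items":{"type":"number"},"minItems":3,"maxItems":3},"rz":{"type":"number"},"jaw":{"type":"number"}},"additionalProperties":false,"required":["jaw"]},"minItems":1,"maxItems":12},"grip_n":{"type":"number"},"only":{"type":"string"},"quiet":{"type":"boolean"},"lines":{"type":"string"}},"required":["rows"],"additionalProperties":false}. rows is a list of rows, 1 to 12 of them, each an object with the fields trans (a list: dx, dy, dz in normalised numbers (1 is 0.25 m)), rz (a turn about the tool's z in a scale on which 1.0 is 90 degrees), jaw (the finger opening in m); a field left out counts as zero (the opening has to be given); each row shifts and turns the commanded pose from where the row before left it, along the tool's axes as they then stand; what a row does not reach is not made up. A row lasts 1/12 s, in which the tool goes at most 0.0417 m and 7.16 degrees, less where a joint would pass 70% of its speed; a pose out of reach is approached as far as the arm can. The fingers move at their own pace and stop on an object; grip_n is the grip in N (left out, the last holds). Time passes only in rows, so rows that do not move let the fingers close. The tool returns the time, the measured TCP pose, the force, the opening and the grip force at its end. only (a regular expression) keeps the lines of the reply that match it, lines (a string "A,B") keeps lines A to B, and quiet returns only ok. Input that does not fit is refused with a message, and nothing moves.
- manip.state(): the state, without advancing time (a new reading comes with each control period).
- manip.capture(name): name is "side" or "top"; returns the picture (400x640x3 uint8, blue, green, red); there is no depth.
- manip.camera_info(name): a dict with "mtx" (3x3 intrinsics, pixels), "position" and "orientation" of the camera in the world. Camera axes: x right, y up, looking along -z (the intrinsics and any distortion apply to the point x, -y, -z); pixel columns grow to the right and rows downward; lengths in m; the calibration is good to about 2 mm. A picture is of the moment at which its call begins. camera_info takes no time and is no camera call.
- manip.job_done(): hands the job in; it is judged then, once.
The state is a dict: "time": time; "qpos": joint angles; "dq": joint speeds; "joint_efforts": joint torques, N m; "eef_pos": TCP position; "eef_rot": TCP orientation; "force": force on the tool from outside, world axes, zero at the start; "moment": the same for the moment, N m; "width": finger opening in m; "grip_force": force on a finger pad.
Only numpy, scipy, OpenCV 4.12 (cv2) and the standard library are available. Lean on these libraries where they do the work, as an engineer would, in place of code of your own. Each camera call takes 0.05 s, during which the arm holds its last target. There are 200 camera calls.

## Working session

There is one attempt and no reset: what is moved stays moved. The work goes in short steps, Python scripts to look and compute and a tool call to move; the robot and the scene stay as the last step left them, time stands still between calls to the robot, and variables do not carry over. Pictures are saved under pics/ and viewed, at most 14 in all, crops included, and the job is handed in when it is done.

```bash
mkdir -p pics; python3 - <<'E'
from workcell import manip
import cv2
for n in("side","top"):
    cv2.imwrite(f"pics/{n}0.png",manip.capture(n))
    i=manip.camera_info(n);print(n,i)
s=manip.state();print(s["eef_pos"],s["eef_rot"],s["width"],s["time"])
E
```

```text
side {'mtx': array([[505.50864269,   0.        , 315.85541979],
       [  0.        , 505.50864269, 198.36361775],
       [  0.        ,   0.        ,   1.        ]]), 'position': array([0.56624204, 0.99865327, 0.65476531]), 'orientation': array([[-0.99864028, -0.02095817,  0.04773204],
       [ 0.04909375, -0.68604392,  0.72590188],
       [ 0.0175327 ,  0.7272582 ,  0.68614001]])}
top {'mtx': array([[425.69227604,   0.        , 321.06472831],
       [  0.        , 425.69227604, 203.5883335 ],
       [  0.        ,   0.        ,   1.        ]]), 'position': array([0.35883636, 0.33098903, 0.88825969]), 'orientation': array([[ 0.02065862,  0.98590948, -0.16599917],
       [-0.99972059,  0.01846281, -0.01476027],
       [-0.01148748,  0.16625771,  0.98601542]])}
[0.19181102 0.62041058 0.20059673] [[-9.55408562e-01  2.95286890e-01 -3.64580134e-04]
 [ 2.95287097e-01  9.55407342e-01 -1.53006358e-03]
 [-1.03485177e-04 -1.56949165e-03 -9.99998763e-01]] 0.08525058154420186 0.1
```

View pics/side0.png

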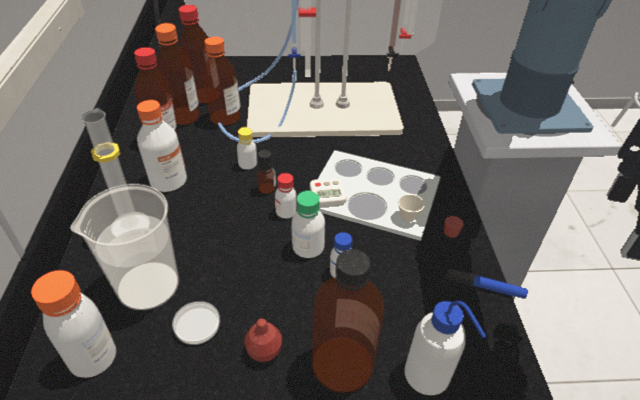

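View pics/top0.png

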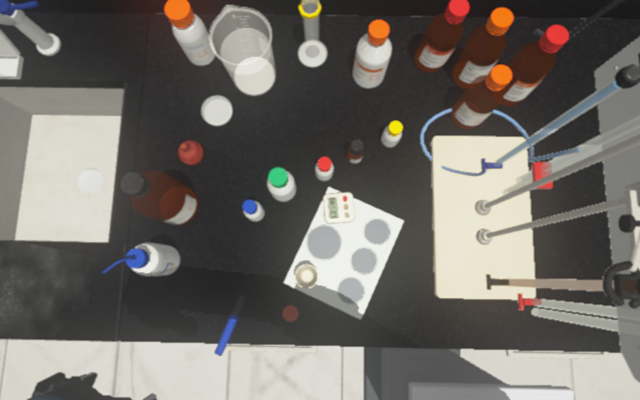

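The side view shows the bottles left to right as yellow (246,150), dropper (265,172), red (286,197), green (308,225) and blue (342,255). The board's timer is at (327,192) and its crucible at (410,207). The top view shows the same scene, with caps at blue (250,207), green (278,177), red (324,163), dropper (356,148) and yellow (396,128). I'll crop in closer.

```bash
python3 - <<'E'
import cv2
t=cv2.imread("pics/top0.png");s=cv2.imread("pics/side0.png")
cv2.imwrite("pics/tc.png",cv2.resize(t[115:325,230:420],None,fx=2.85,fy=2.85,interpolation=cv2.INTER_CUBIC)[:600])
cv2.imwrite("pics/sc.png",cv2.resize(s[120:290,225:445],None,fx=3.5,fy=3.5,interpolation=cv2.INTER_CUBIC)[:600])
E
```

```text
(no output)
```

View pics/tc.png

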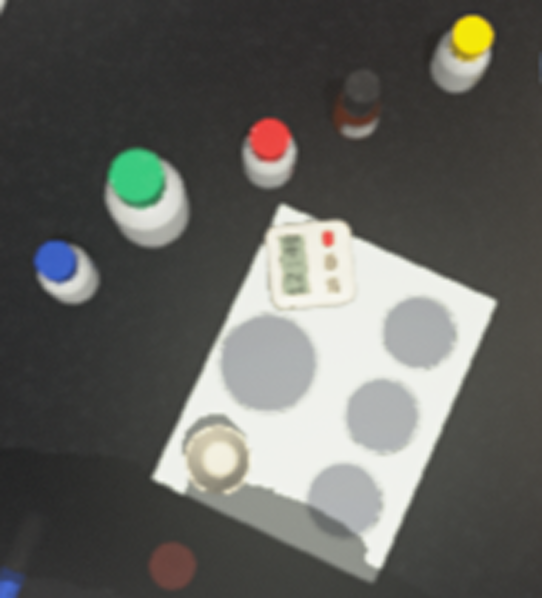

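View pics/sc.png

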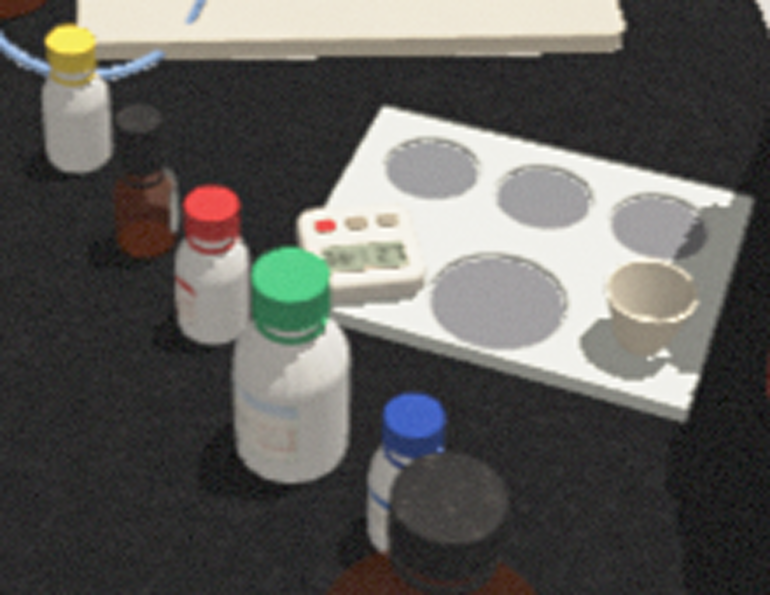

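```bash
cat >h.py <<'E'
from workcell import manip
import numpy as np, cv2
I={n:manip.camera_info(n) for n in("side","top")}
def ray(n,u,v):
    i=I[n];K=i["mtx"];d=np.array([(u-K[0,2])/K[0,0],-(v-K[1,2])/K[1,1],-1.])
    return np.array(i["position"]),np.array(i["orientation"])@d
def atz(n,u,v,z):
    o,d=ray(n,u,v);return o+d*(z-o[2])/d[2]
def proj(n,p):
    i=I[n];c=np.array(i["orientation"]).T@(np.array(p)-i["position"]);K=i["mtx"]
    return np.array([K[0,0]*c[0]/-c[2]+K[0,2],K[1,1]*-c[1]/-c[2]+K[1,2]])
def tri(a,b):
    (o,d),(p,e)=ray("top",*a),ray("side",*b)
    s=np.linalg.lstsq(np.c_[d,-e],p-o,rcond=None)[0]
    return (o+d*s[0]+p+e*s[1])/2,np.linalg.norm(o+d*s[0]-p-e*s[1])
E
python3 - <<'E'
from h import *
np.set_printoptions(precision=4,suppress=True)
T=lambda x,y:((x+.5)/2.85-.5+230,(y+.5)/2.85-.5+115)
S=lambda x,y:((x+.5)/3.5-.5+225,(y+.5)/3.5-.5+120)
for n,t,s,h in[("blue",(57,261),(414,413),.082),("green",(137,177),(290,270),.115),("red",(270,138),(212,202),.082),("drop",(363,86),(138,118),.085),("yel",(473,37),(71,42),.082)]:
    print(n,"top",atz("top",*T(*t),h)[:2],"side",atz("side",*S(*s),h)[:2],*tri(T(*t),S(*s)))
w={}
for n,t,s,b in[("big",(268,362),(499,301),(46,0)),("f1",(419,332),(433,167),(-44,-66)),("f2",(382,415),(545,195),(-44,0)),("f3",(345,500),(658,225),(-44,66))]:
    a,c=atz("top",*T(*t),.007)[:2],atz("side",*S(*s),.007)[:2];w[n]=((a+c)/2,b);print(n,a,c)
P=np.array([v[0] for v in w.values()]);B=np.array([v[1] for v in w.values()])/1e3
for t,b in[((281,205),(86,-110)),((496,300),(-86,-110)),((152,478),(86,110)),((376,582),(-86,110))]: print("corner",atz("top",*T(*t),.01)[:2],b)
b=B-B.mean(0);p=P-P.mean(0);a=np.arctan2((b[:,0]*p[:,1]-b[:,1]*p[:,0]).sum(),(b*p).sum())
R=np.array([[np.cos(a),-np.sin(a)],[np.sin(a),np.cos(a)]]);t=P.mean(0)-R@B.mean(0)
print("yaw",a,"org",t)
for x,y in((46,0),(-44,-66),(-44,0),(-44,66),(86,-110),(-86,-110),(86,110),(-86,110),(48,77)):print(x,y,t+R@[x/1e3,y/1e3])
E
```

```text
blue top [0.4868 0.4802] side [0.4893 0.4813] [0.4881 0.4802 0.0804] 0.002147060187866621
green top [0.5382 0.4244] side [0.5416 0.4236] [0.5399 0.4241 0.1147] 0.0033915215629958732
red top [0.5748 0.3382] side [0.5766 0.3384] [0.5759 0.338  0.0814] 0.0016759494779032649
drop top [0.612 0.275] side [0.6144 0.2745] [0.6133 0.2747 0.0846] 0.0023964326978654993
yel top [0.6495 0.1988] side [0.6529 0.2029] [0.6523 0.1979 0.0778] 0.0024774168404131077
big [0.4274 0.3371] [0.4274 0.3358]
f1 [0.4514 0.2276] [0.4517 0.225 ]
f2 [0.3909 0.2543] [0.391  0.2513]
f3 [0.3304 0.2803] [0.3319 0.2784]
corner [0.5432 0.3297] (86, -110)
corner [0.4755 0.172 ] (-86, -110)
corner [0.343  0.4181] (86, 110)
corner [0.2745 0.2583] (-86, 110)
yaw 1.1584217692917267 org [0.4089 0.2934]
46 0 [0.4273 0.3356]
-44 -66 [0.4517 0.2267]
-44 0 [0.3912 0.2531]
-44 66 [0.3308 0.2796]
86 -110 [0.5441 0.3281]
-86 -110 [0.4752 0.1706]
86 110 [0.3426 0.4163]
-86 110 [0.2736 0.2587]
48 77 [0.3576 0.3683]
```

The measurements agree: triangulated cap heights are within 4 mm of the given ones, and the fitted board corners are within about 2 mm of the seen ones. The timer is at board y<0. I'll grip the caps, since pads at about z 66–82 clear everything else, and keep the present tool yaw.

```bash
cat >>h.py <<'E'
def go(*pts):
    s=manip.state();p=np.array(s["eef_pos"]);R=np.array(s["eef_rot"])
    print("t %.2f"%s["time"],p.round(4),"w %.4f grip %.1f F"%(s["width"],s["grip_force"]),np.round(s["force"],1))
    for q in pts:
        print((R.T@(np.array(q)-p)).round(4));p=np.array(q)
E
python3 -c "
from h import *
go((.3,.48,.2),(.488,.4805,.15),(.488,.4805,.066))"
```

```text
t 0.10 [0.1918 0.6204 0.2006] w 0.0853 grip 0.0 F [ 0.8 -0.2  0.2]
[-0.1448 -0.1022  0.0008]
[-0.1795  0.0561  0.0499]
[0.     0.0001 0.084 ]
```

Careful with the scale: shifts go in shares of 0.25 m and turns go in shares of 90 degrees. That gives: -0.03 m is -0.12, -0.0241 m is -0.0964.

{"op": "send_path", "data": {"rows": [{"trans": [-0.0964,-0.068,0],"jaw": 0.055},{"trans": [-0.0964,-0.068,0],"jaw": 0.055},{"trans": [-0.0964,-0.068,0],"jaw": 0.055},{"trans": [-0.0964,-0.068,0],"jaw": 0.055},{"trans": [-0.0964,-0.068,0],"jaw": 0.055},{"trans": [-0.0964,-0.068,0],"jaw": 0.055},{"trans": [-0.12,0.0372,0.0332],"jaw": 0.055},{"trans": [-0.12,0.0372,0.0332],"jaw": 0.055},{"trans": [-0.12,0.0372,0.0332],"jaw": 0.055},{"trans": [-0.12,0.0372,0.0332],"jaw": 0.055},{"trans": [-0.12,0.0372,0.0332],"jaw": 0.055},{"trans": [-0.12,0.0372,0.0332],"jaw": 0.055}], "grip_n": 40}}

```text
time: 1.1
eef_pos: [0.4897, 0.4805, 0.1507]
eef_rot: [[-0.955, 0.295, -0.001], [0.295, 0.955, -0.001], [0.0, -0.001, -1.0]]
force: [0.9, 0.0, 0.1]
width: 0.0552
grip_force: 0.0
```

{"op": "send_path", "data": {"rows": [{"jaw": 0.055},{"jaw": 0.055}]}}

```text
time: 1.27
eef_pos: [0.49, 0.4791, 0.15]
eef_rot: [[-0.954, 0.299, -0.001], [0.299, 0.954, -0.002], [-0.0, -0.002, -1.0]]
force: [-0.8, 0.5, 0.1]
width: 0.0549
grip_force: 0.0
```

```bash
python3 -c "
from h import *
go((.488,.4805,.066))
cv2.imwrite('pics/b1.png',cv2.resize(manip.capture('side')[150:350,200:460],None,fx=2.5,fy=2.5))"
```

```text
t 1.27 [0.49   0.4791 0.15  ] w 0.0549 grip 0.0 F [-0.8  0.5  0.1]
[0.0023 0.0009 0.084 ]
```

View pics/b1.png

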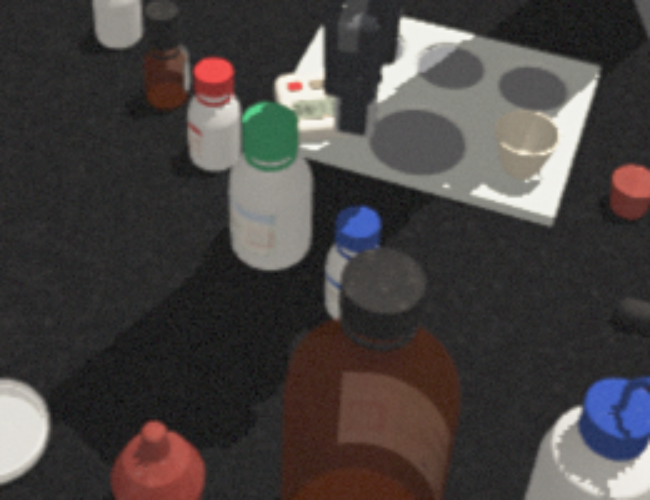

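The crop shows the fingers hovering at about (350,130), straight above the blue cap at (358,222), with nothing in the way. I'll descend and grip.

Scaled: 0.021 m is 0.084, 0.002 m is 0.008.

{"op": "send_path", "data": {"rows": [{"trans": [0.008,0.004,0.084],"jaw": 0.055},{"trans": [0,0,0.084],"jaw": 0.055},{"trans": [0,0,0.084],"jaw": 0.055},{"trans": [0,0,0.084],"jaw": 0.055},{"jaw": 0.055},{"jaw": 0.02},{"jaw": 0.02},{"jaw": 0.02},{"jaw": 0.02},{"jaw": 0.02},{"jaw": 0.02}], "grip_n": 40}}

```text
time: 2.23
eef_pos: [0.4871, 0.4829, 0.0684]
eef_rot: [[-0.955, 0.295, 0.001], [0.295, 0.955, 0.001], [-0.0, 0.001, -1.0]]
force: [0.0, 0.6, -0.9]
width: 0.0198
grip_force: 0.0
```

```bash
python3 -c "
from h import *
go((.488,.4805,.16),(.3308,.2796,.16),(.3308,.2796,.074))"
```

```text
t 2.23 [0.4871 0.4829 0.0684] w 0.0198 grip 0.0 F [ 0.   0.6 -0.9]
[-0.0016 -0.0019 -0.0916]
[ 0.0908 -0.2384 -0.0003]
[ 0.     -0.0001  0.086 ]
```

The fingers closed to 20 mm with no grip force, so I'll look.

```bash
python3 -c "
from h import *
a=cv2.resize(manip.capture('side')[190:310,280:400],None,fx=3.3,fy=3.3)
b=cv2.resize(manip.capture('top')[150:270,200:320],None,fx=3.3,fy=3.3)
cv2.imwrite('pics/b2.png',np.hstack([a,b]))
print(proj('side',(.4871,.4829,.0684)),proj('top',(.4871,.4829,.0684)),proj('side',(.488,.4805,.082)),manip.state()['width'])"
```

```text
[343.98644526 244.31703319] [249.52963564 207.19421674] [343.75527738 237.23697253] 0.019697975939886012
```

View pics/b2.png

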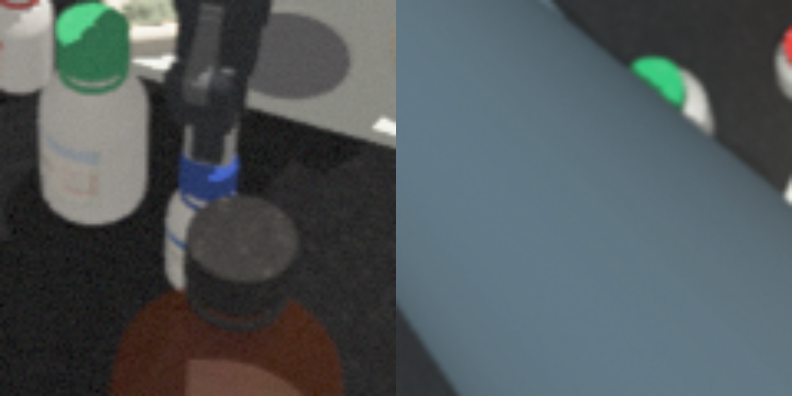

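The fingertips, at about (210,158) in the left panel, sit on top of the cap rather than around it, so the real tips are higher than I assumed. The bottle is undisturbed. I'll open and go lower to grasp the straight body.

Scaled: 0.015 m is 0.06, -0.012 m is -0.048.

{"op": "send_path", "data": {"rows": [{"trans": [0,0,-0.048],"jaw": 0.068},{"jaw": 0.068},{"jaw": 0.068},{"trans": [-0.004,-0.008,0.06],"jaw": 0.068},{"trans": [0,0,0.06],"jaw": 0.068},{"trans": [0,0,0.06],"jaw": 0.068},{"trans": [0,0,0.032],"jaw": 0.068},{"jaw": 0.068},{"jaw": 0.068}], "grip_n": 40}}

```text
time: 3.08
eef_pos: [0.4867, 0.48, 0.0256]
eef_rot: [[-0.955, 0.295, -0.001], [0.295, 0.955, -0.001], [0.001, -0.001, -1.0]]
force: [0.1, -0.3, -0.2]
width: 0.0676
grip_force: 0.0
```

```bash
python3 -c "
from h import *
go((.488,.4805,.02))
a=cv2.resize(manip.capture('side')[190:310,280:400],None,fx=4,fy=4)
cv2.imwrite('pics/b3.png',a)"
```

```text
t 3.08 [0.4867 0.48   0.0256] w 0.0676 grip 0.0 F [ 0.1 -0.3 -0.2]
[-0.0011  0.0009  0.0056]
```

View pics/b3.png

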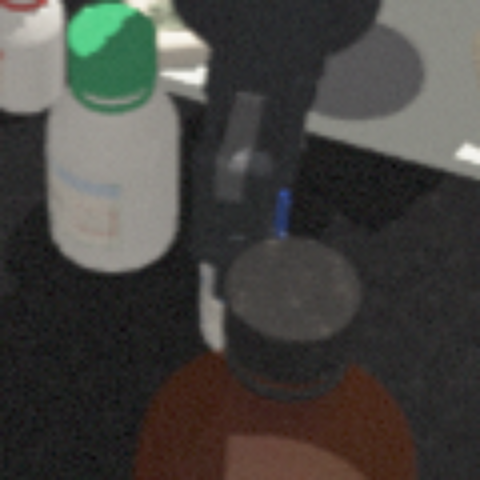

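The fingers now straddle the bottle: the near finger is in front at (240,180–260), with the blue cap visible behind it at (283,210). Closing.

Scaled: 0.004 m is 0.016, -0.001 m is -0.004.

{"op": "send_path", "data": {"rows": [{"trans": [-0.004,0,0.016],"jaw": 0.068},{"jaw": 0.03},{"jaw": 0.03},{"jaw": 0.03},{"jaw": 0.03},{"jaw": 0.03},{"jaw": 0.03},{"jaw": 0.03}], "grip_n": 40}}

```text
time: 3.8
eef_pos: [0.4883, 0.4803, 0.0229]
eef_rot: [[-0.955, 0.295, 0.0], [0.295, 0.955, 0.0], [-0.0, 0.001, -1.0]]
force: [-0.3, 0.3, 0.8]
width: 0.0301
grip_force: 1.1
```

```bash
python3 -c "
from h import *
go((.488,.4805,.16),(.3308,.2796,.16),(.3308,.2796,.026))"
```

```text
t 3.80 [0.4883 0.4803 0.0229] w 0.0301 grip 1.1 F [-0.3  0.3  0.8]
[ 0.0003  0.0002 -0.1371]
[ 9.090e-02 -2.384e-01 -1.000e-04]
[ 0.00e+00 -1.00e-04  1.34e-01]
```

{"op": "send_path", "data": {"rows": [{"jaw": 0.02},{"jaw": 0.015},{"jaw": 0.01},{"jaw": 0.01}], "grip_n": 40}}

```text
time: 4.13
eef_pos: [0.4885, 0.4806, 0.0231]
eef_rot: [[-0.955, 0.295, 0.001], [0.295, 0.955, 0.001], [-0.0, 0.001, -1.0]]
force: [-0.4, 0.6, 4.5]
width: 0.0271
grip_force: 38.2
```

```bash
python3 -c "
from h import *
go((.488,.4805,.16))
print(proj('side',(.4883,.4803+.0155,.0229)),proj('side',(.488,.4805,.042)),proj('side',(.488,.4805,.082)))
im=manip.capture('side');cv2.imwrite('pics/b4full.png',im)
cv2.imwrite('pics/b4.png',cv2.resize(im[190:310,280:400],None,fx=5,fy=5))"
```

```text
t 4.13 [0.4885 0.4806 0.0231] w 0.0271 grip 38.2 F [-0.4  0.6  4.5]
[ 4.000e-04 -1.000e-04 -1.369e-01]
[342.36346157 269.51010618] [342.35550557 254.27859392] [343.75527738 237.23697253]
```

View pics/b4.png

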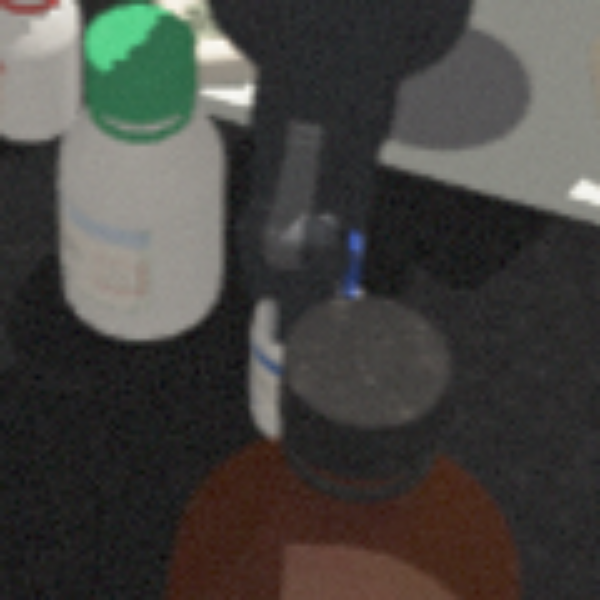

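The pads now hold the cap: width 27.1 mm, the cap's diameter, at 38 N. I'll lift and check.

Scaled: -0.02 m is -0.08, -0.01 m is -0.04.

{"op": "send_path", "data": {"rows": [{"trans": [0,0,-0.02],"jaw": 0.01},{"trans": [0,0,-0.048],"jaw": 0.01},{"trans": [0,0,-0.08],"jaw": 0.01},{"trans": [0,0,-0.08],"jaw": 0.01},{"trans": [0,0,-0.08],"jaw": 0.01},{"trans": [0,0,-0.08],"jaw": 0.01},{"trans": [0,0,-0.08],"jaw": 0.01},{"trans": [0,0,-0.04],"jaw": 0.01},{"jaw": 0.01}], "grip_n": 40}}

```text
time: 4.93
eef_pos: [0.4894, 0.481, 0.1527]
eef_rot: [[-0.955, 0.296, 0.003], [0.296, 0.955, 0.003], [-0.002, 0.004, -1.0]]
force: [-0.4, -0.8, -0.8]
width: 0.0264
grip_force: 37.7
```

```bash
python3 -c "
from h import *
go((.488,.4805,.16),(.3308,.2796,.16))
im=manip.capture('side')
cv2.imwrite('pics/b5.png',cv2.resize(im[100:320,240:440],None,fx=2.7,fy=2.7))"
```

```text
t 4.93 [0.4894 0.481  0.1527] w 0.0264 grip 37.7 F [-0.4 -0.8 -0.8]
[ 0.0012 -0.0008 -0.0073]
[ 0.0908 -0.2384 -0.0011]
```

View pics/b5.png

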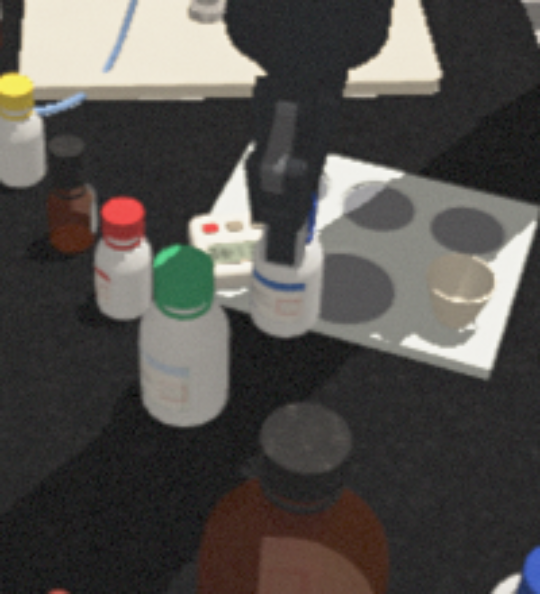

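The blue bottle hangs upright in the fingers, with its base at about (287,333) in the crop. I'll check the base height.

```bash
python3 -c "
from h import *
u,v=240+287/2.7,100+333/2.7
for z in (.0,.1,.13,.15): print(z,proj('side',(.489,.481+.0185*.7,z)),u,v, proj('side',(.489,.481,z)))"
```

```text
0.0 [341.07766311 277.53344031] 346.2962962962963 223.33333333333331 [340.40374569 271.21604874]
0.1 [344.56360544 235.7971554 ] 346.2962962962963 223.33333333333331 [343.78574167 229.42566231]
0.13 [345.73715159 221.74659129] 346.2962962962963 223.33333333333331 [344.92271852 215.37635477]
0.15 [346.55698201 211.93097389] 346.2962962962963 223.33333333333331 [345.71653177 205.56742459]
```

The base is at z ≈ 0.127, i.e. TCP minus 0.024. Moving over the crucible-side well.

Scaled: -0.0218 m is -0.0872, -0.0112 m is -0.0448.

{"op": "send_path", "data": {"rows": [{"trans": [0.016,-0.04,0],"jaw": 0.01},{"trans": [0.0336,-0.0872,0],"jaw": 0.01},{"trans": [0.0336,-0.0872,0],"jaw": 0.01},{"trans": [0.0336,-0.0872,0],"jaw": 0.01},{"trans": [0.0336,-0.0872,0],"jaw": 0.01},{"trans": [0.0336,-0.0872,0],"jaw": 0.01},{"trans": [0.0336,-0.0872,0],"jaw": 0.01},{"trans": [0.0336,-0.0872,0],"jaw": 0.01},{"trans": [0.0336,-0.0872,0],"jaw": 0.01},{"trans": [0.0336,-0.0872,0],"jaw": 0.01},{"trans": [0.0336,-0.0872,0],"jaw": 0.01},{"trans": [0.016,-0.0448,0],"jaw": 0.01}]}}

```text
time: 5.98
eef_pos: [0.3267, 0.2751, 0.148]
eef_rot: [[-0.955, 0.296, -0.004], [0.296, 0.955, -0.004], [0.002, -0.005, -1.0]]
force: [-0.4, 0.6, -1.1]
width: 0.0268
grip_force: 37.7
```

{"op": "send_path", "data": {"rows": [{"trans": [0,0,0.08],"jaw": 0.01},{"trans": [0,0,0.08],"jaw": 0.01},{"trans": [0,0,0.08],"jaw": 0.01},{"trans": [0,0,0.08],"jaw": 0.01},{"jaw": 0.01}]}}

```text
time: 6.4
eef_pos: [0.3268, 0.2759, 0.066]
eef_rot: [[-0.955, 0.295, -0.006], [0.295, 0.955, -0.006], [0.004, -0.007, -1.0]]
force: [-1.3, -0.6, -1.0]
width: 0.0273
grip_force: 37.9
```

```bash
python3 -c "
from h import *
go((.3308,.2796,.031))"
```

```text
t 6.40 [0.3268 0.2759 0.066 ] w 0.0273 grip 37.9 F [-1.3 -0.6 -1. ]
[-0.0029  0.005   0.035 ]
```

Scaled: 0.01 m is 0.04, 0.007 m is 0.028.

{"op": "send_path", "data": {"rows": [{"trans": [-0.012,0.0192,0],"jaw": 0.01},{"jaw": 0.01},{"trans": [0,0,0.04],"jaw": 0.01},{"trans": [0,0,0.04],"jaw": 0.01},{"trans": [0,0,0.028],"jaw": 0.01},{"jaw": 0.01},{"jaw": 0.01}]}}

```text
time: 6.98
eef_pos: [0.3338, 0.2822, 0.0425]
eef_rot: [[-0.955, 0.295, -0.0], [0.295, 0.955, -0.001], [0.0, -0.001, -1.0]]
force: [0.9, -0.0, -1.6]
width: 0.0269
grip_force: 37.9
```

```bash
python3 -c "
from h import *
go((.3308,.2796,.029))"
```

```text
t 6.98 [0.3338 0.2822 0.0425] w 0.0269 grip 37.9 F [ 0.9 -0.  -1.6]
[ 0.0021 -0.0033  0.0135]
```

Scaled: 0.004 m is 0.016, 0.003 m is 0.012.

{"op": "send_path", "data": {"rows": [{"trans": [0.004,-0.006,0],"jaw": 0.01},{"trans": [0,0,0.016],"jaw": 0.01},{"trans": [0,0,0.012],"jaw": 0.01},{"trans": [0,0,0.008],"jaw": 0.01},{"jaw": 0.01},{"jaw": 0.01}]}}

```text
time: 7.48
eef_pos: [0.3325, 0.2812, 0.0335]
eef_rot: [[-0.955, 0.295, -0.0], [0.295, 0.955, -0.0], [0.0, -0.0, -1.0]]
force: [1.2, 0.4, -1.5]
width: 0.0268
grip_force: 37.9
```

```bash
python3 -c "
from h import *
go((.3308,.2796,.029))"
```

```text
t 7.48 [0.3325 0.2812 0.0335] w 0.0268 grip 37.9 F [ 1.2  0.4 -1.5]
[ 0.0011 -0.002   0.0045]
```

{"op": "send_path", "data": {"rows": [{"trans": [0,0,0.008],"jaw": 0.01},{"trans": [0,0,0.004],"jaw": 0.01},{"jaw": 0.01},{"jaw": 0.01}]}}

```text
time: 7.82
eef_pos: [0.3325, 0.2812, 0.0306]
eef_rot: [[-0.955, 0.295, -0.0], [0.295, 0.955, -0.0], [0.0, -0.0, -1.0]]
force: [0.5, 0.4, -1.3]
width: 0.0267
grip_force: 37.9
```

```bash
python3 -c "
from h import *
go((.3308,.2796,.029))"
```

```text
t 7.82 [0.3325 0.2812 0.0306] w 0.0267 grip 37.9 F [ 0.5  0.4 -1.3]
[ 0.0011 -0.002   0.0016]
```

Scaled: -0.001 m is -0.004.

{"op": "send_path", "data": {"rows": [{"trans": [0.004,-0.004,0.004],"jaw": 0.01},{"trans": [0,0,0.004],"jaw": 0.01},{"jaw": 0.01}]}}

```text
time: 8.07
eef_pos: [0.3313, 0.2807, 0.0289]
eef_rot: [[-0.955, 0.295, 0.0], [0.295, 0.955, 0.0], [-0.0, 0.0, -1.0]]
force: [-1.2, 0.2, 5.5]
width: 0.0268
grip_force: 38.6
```

{"op": "send_path", "data": {"rows": [{"trans": [0,0,0.004],"jaw": 0.01},{"trans": [0,0,0.004],"jaw": 0.01},{"jaw": 0.01}]}}

```text
time: 8.32
eef_pos: [0.3316, 0.2811, 0.0285]
eef_rot: [[-0.955, 0.295, 0.0], [0.295, 0.955, 0.001], [-0.0, 0.001, -1.0]]
force: [-5.5, -3.5, 32.6]
width: 0.027
grip_force: 43.6
```

```bash
python3 -c "
from h import *
go((.3308,.2796,.029))
a=cv2.resize(manip.capture('side')[110:230,320:460],None,fx=5,fy=5)
cv2.imwrite('pics/b6.png',a)"
```

```text
t 8.32 [0.3316 0.2811 0.0285] w 0.0270 grip 43.6 F [-5.5 -3.5 32.6]
[ 0.0003 -0.0017 -0.0005]
```

View pics/b6.png

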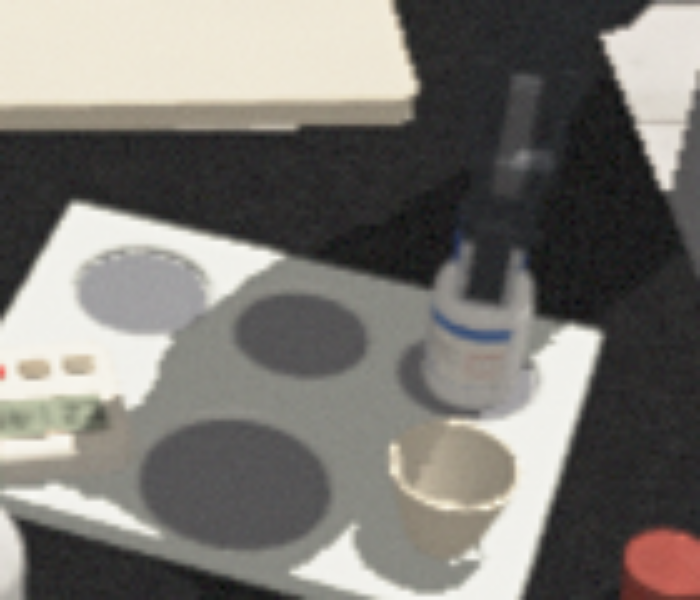

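The blue bottle stands in the crucible-side well, at (480,370) in the crop, and contact came at the expected height. I'll ease off, release and go up.

Scaled: -0.03 m is -0.12, -0.02 m is -0.08.

{"op": "send_path", "data": {"rows": [{"trans": [0,0,-0.008],"jaw": 0.01},{"jaw": 0.03},{"jaw": 0.04},{"jaw": 0.05},{"jaw": 0.05},{"trans": [0,0,-0.04],"jaw": 0.05},{"trans": [0,0,-0.08],"jaw": 0.06},{"trans": [0,0,-0.12],"jaw": 0.06},{"trans": [0,0,-0.12],"jaw": 0.06},{"trans": [0,0,-0.12],"jaw": 0.06},{"jaw": 0.06}]}}

```text
time: 9.28
eef_pos: [0.3339, 0.283, 0.154]
eef_rot: [[-0.955, 0.296, 0.006], [0.296, 0.955, 0.007], [-0.004, 0.008, -1.0]]
force: [0.8, 0.5, 0.2]
width: 0.0598
grip_force: 0.0
```

```bash
python3 -c "
from h import *
go((.6515,.200,.15),(.6515,.2,.023))"
```

```text
t 9.28 [0.3339 0.283  0.154 ] w 0.0598 grip 0.0 F [0.8 0.5 0.2]
[-0.3279  0.0146  0.0054]
[ 0.0005 -0.001   0.127 ]
```

Scaled: -0.0298 m is -0.1192, 0.0013 m is 0.0052.

{"op": "send_path", "data": {"rows": [{"trans": [-0.1192,0.0052,0],"jaw": 0.068},{"trans": [-0.1192,0.0052,0],"jaw": 0.068},{"trans": [-0.1192,0.0052,0],"jaw": 0.068},{"trans": [-0.1192,0.0052,0],"jaw": 0.068},{"trans": [-0.1192,0.0052,0],"jaw": 0.068},{"trans": [-0.1192,0.0052,0],"jaw": 0.068},{"trans": [-0.1192,0.0052,0],"jaw": 0.068},{"trans": [-0.1192,0.0052,0],"jaw": 0.068},{"trans": [-0.1192,0.0052,0],"jaw": 0.068},{"trans": [-0.1192,0.0052,0],"jaw": 0.068},{"trans": [-0.1192,0.0052,0],"jaw": 0.068},{"jaw": 0.068}]}}

```text
time: 10.28
eef_pos: [0.6536, 0.1934, 0.1488]
eef_rot: [[-0.954, 0.3, 0.004], [0.3, 0.954, -0.002], [-0.004, -0.001, -1.0]]
force: [-1.0, -1.2, 1.3]
width: 0.0682
grip_force: 0.0
```

{"op": "send_path", "data": {"rows": [{"jaw": 0.068},{"jaw": 0.068}]}}

```text
time: 10.45
eef_pos: [0.6476, 0.1978, 0.1483]
eef_rot: [[-0.955, 0.295, -0.002], [0.295, 0.955, 0.0], [0.001, -0.0, -1.0]]
force: [0.0, 0.4, 0.3]
width: 0.0682
grip_force: 0.0
```

```bash
python3 -c "
from h import *
go((.6515,.200,.1),(.6515,.2,.023))"
```

```text
t 10.45 [0.6476 0.1978 0.1483] w 0.0682 grip 0.0 F [0.  0.4 0.3]
[-0.0031  0.0033  0.0483]
[-0.0001  0.      0.077 ]
```

Scaled: 0.02 m is 0.08, 0.01 m is 0.04.

{"op": "send_path", "data": {"rows": [{"trans": [-0.012,0.012,0.04],"jaw": 0.068},{"trans": [0,0,0.08],"jaw": 0.068},{"trans": [0,0,0.08],"jaw": 0.068},{"trans": [0,0,0.08],"jaw": 0.068},{"trans": [0,0,0.08],"jaw": 0.068},{"trans": [0,0,0.08],"jaw": 0.068},{"trans": [0,0,0.04],"jaw": 0.068},{"jaw": 0.068},{"jaw": 0.068}]}}

```text
time: 11.2
eef_pos: [0.6518, 0.1999, 0.0285]
eef_rot: [[-0.956, 0.295, -0.001], [0.295, 0.956, -0.0], [0.001, -0.0, -1.0]]
force: [0.2, 0.2, 1.0]
width: 0.068
grip_force: 0.0
```

```bash
python3 -c "
from h import *
go((.6515,.2,.023))"
```

```text
t 11.20 [0.6518 0.1999 0.0285] w 0.0680 grip 0.0 F [0.2 0.2 1. ]
[0.0003 0.     0.0055]
```

Scaled: 0.0055 m is 0.022.

{"op": "send_path", "data": {"rows": [{"trans": [0,0,0.022],"jaw": 0.06},{"jaw": 0.05},{"jaw": 0.04},{"jaw": 0.03},{"jaw": 0.01},{"jaw": 0.01},{"jaw": 0.01},{"jaw": 0.01},{"jaw": 0.01}], "grip_n": 40}}

```text
time: 11.95
eef_pos: [0.653, 0.1992, 0.0239]
eef_rot: [[-0.955, 0.296, 0.001], [0.296, 0.955, -0.0], [-0.001, 0.0, -1.0]]
force: [-1.9, -0.8, 5.3]
width: 0.0262
grip_force: 38.1
```

```bash
python3 -c "
from h import *
go((.6515,.2,.15))"
```

```text
t 11.95 [0.653  0.1992 0.0239] w 0.0262 grip 38.1 F [-1.9 -0.8  5.3]
[ 0.0015  0.0004 -0.1261]
```

Scaled: -0.02 m is -0.08, -0.012 m is -0.048.

{"op": "send_path", "data": {"rows": [{"trans": [0,0,-0.02],"jaw": 0.01},{"trans": [0,0,-0.048],"jaw": 0.01},{"trans": [0,0,-0.08],"jaw": 0.01},{"trans": [0,0,-0.08],"jaw": 0.01},{"trans": [0,0,-0.08],"jaw": 0.01},{"trans": [0,0,-0.08],"jaw": 0.01},{"trans": [0,0,-0.04],"jaw": 0.01},{"jaw": 0.01}], "grip_n": 40}}

```text
time: 12.62
eef_pos: [0.6543, 0.2002, 0.1334]
eef_rot: [[-0.955, 0.295, 0.005], [0.295, 0.955, 0.002], [-0.004, 0.003, -1.0]]
force: [0.7, 1.1, -0.1]
width: 0.0261
grip_force: 37.5
```

```bash
python3 -c "
from h import *
go((.3912,.2531,.125),(.3912,.2531,.029))"
```

```text
t 12.62 [0.6543 0.2002 0.1334] w 0.0261 grip 37.5 F [ 0.7  1.1 -0.1]
[ 0.2671 -0.0271  0.0072]
[ 0.0004 -0.0003  0.096 ]
```

Scaled: 0.0242 m is 0.0968, 0.0115 m is 0.046.

{"op": "send_path", "data": {"rows": [{"trans": [0.046,-0.0052,0],"jaw": 0.01},{"trans": [0.0968,-0.0096,0],"jaw": 0.01},{"trans": [0.0968,-0.0096,0],"jaw": 0.01},{"trans": [0.0968,-0.0096,0],"jaw": 0.01},{"trans": [0.0968,-0.0096,0],"jaw": 0.01},{"trans": [0.0968,-0.0096,0],"jaw": 0.01},{"trans": [0.0968,-0.0096,0],"jaw": 0.01},{"trans": [0.0968,-0.0096,0],"jaw": 0.01},{"trans": [0.0968,-0.0096,0],"jaw": 0.01},{"trans": [0.0968,-0.0096,0],"jaw": 0.01},{"trans": [0.0968,-0.0096,0],"jaw": 0.01},{"trans": [0.046,-0.0052,0],"jaw": 0.01}]}}

```text
time: 13.62
eef_pos: [0.3876, 0.2523, 0.1291]
eef_rot: [[-0.956, 0.293, -0.003], [0.293, 0.956, -0.001], [0.003, -0.002, -1.0]]
force: [0.2, -0.4, -1.2]
width: 0.0263
grip_force: 37.5
```

{"op": "send_path", "data": {"rows": [{"trans": [0,0,0.04],"jaw": 0.01},{"trans": [0,0,0.08],"jaw": 0.01},{"trans": [0,0,0.08],"jaw": 0.01},{"trans": [0,0,0.04],"jaw": 0.01},{"jaw": 0.01},{"jaw": 0.01}]}}

```text
time: 14.12
eef_pos: [0.3918, 0.2517, 0.0696]
eef_rot: [[-0.955, 0.296, -0.001], [0.296, 0.955, -0.001], [0.0, -0.001, -1.0]]
force: [-0.1, -0.2, -0.6]
width: 0.0264
grip_force: 37.5
```

```bash
python3 -c "
from h import *
go((.3912,.2531,.029))"
```

```text
t 14.12 [0.3918 0.2517 0.0696] w 0.0264 grip 37.5 F [-0.1 -0.2 -0.6]
[0.0009 0.0012 0.0406]
```

Scaled: 0.01 m is 0.04, 0.005 m is 0.02.

{"op": "send_path", "data": {"rows": [{"trans": [0.004,0.004,0.04],"jaw": 0.01},{"trans": [0,0,0.04],"jaw": 0.01},{"trans": [0,0,0.04],"jaw": 0.01},{"trans": [0,0,0.02],"jaw": 0.01},{"jaw": 0.01},{"jaw": 0.01},{"trans": [0,0,0.008],"jaw": 0.01},{"trans": [0,0,0.008],"jaw": 0.01},{"jaw": 0.01}]}}

```text
time: 14.87
eef_pos: [0.3907, 0.2535, 0.0311]
eef_rot: [[-0.955, 0.295, 0.0], [0.295, 0.955, 0.0], [-0.0, 0.0, -1.0]]
force: [-0.1, -0.9, -0.3]
width: 0.0263
grip_force: 37.5
```

{"op": "send_path", "data": {"rows": [{"trans": [0,0,0.004],"jaw": 0.01},{"jaw": 0.01}]}}

```text
time: 15.03
eef_pos: [0.3907, 0.2535, 0.0301]
eef_rot: [[-0.955, 0.295, 0.0], [0.295, 0.955, 0.0], [-0.0, 0.0, -1.0]]
force: [0.1, 0.0, -0.7]
width: 0.0267
grip_force: 37.5
```

```bash
python3 -c "
from h import *
go((.3912,.2531,.029))"
```

```text
t 15.03 [0.3907 0.2535 0.0301] w 0.0267 grip 37.5 F [ 0.1  0.  -0.7]
[-0.0006 -0.0003  0.0011]
```

Scaled: 0.001 m is 0.004, 0.0005 m is 0.002.

{"op": "send_path", "data": {"rows": [{"trans": [0,0,0.004],"jaw": 0.01},{"trans": [0,0,0.002],"jaw": 0.01},{"jaw": 0.01}]}}

```text
time: 15.28
eef_pos: [0.3912, 0.2536, 0.0297]
eef_rot: [[-0.955, 0.296, 0.001], [0.296, 0.955, 0.0], [-0.0, 0.001, -1.0]]
force: [-2.5, -2.2, 14.6]
width: 0.0263
grip_force: 41.1
```

{"op": "send_path", "data": {"rows": [{"jaw": 0.03},{"jaw": 0.04},{"jaw": 0.05},{"jaw": 0.05},{"trans": [0,0,-0.04],"jaw": 0.05},{"trans": [0,0,-0.08],"jaw": 0.06},{"trans": [0,0,-0.12],"jaw": 0.06},{"trans": [0,0,-0.12],"jaw": 0.06},{"trans": [0,0,-0.12],"jaw": 0.06},{"jaw": 0.06},{"jaw": 0.06}]}}

```text
time: 16.2
eef_pos: [0.3918, 0.2544, 0.1506]
eef_rot: [[-0.955, 0.295, 0.003], [0.295, 0.955, 0.003], [-0.002, 0.004, -1.0]]
force: [0.0, -0.5, -0.5]
width: 0.0599
grip_force: 0.0
```

```bash
python3 -c "
from h import *
go((.5755,.338,.15),(.5755,.338,.023))"
```

```text
t 16.20 [0.3918 0.2544 0.1506] w 0.0599 grip 0.0 F [ 0.  -0.5 -0.5]
[-0.1508  0.1341  0.0014]
[ 0.0003 -0.0005  0.127 ]
```

Careful with the scale: shifts go in shares of 0.25 m and turns go in shares of 90 degrees. That gives: -0.025 m is -0.1, 0.024 m is 0.096.

{"op": "send_path", "data": {"rows": [{"trans": [-0.1,0.088,0],"jaw": 0.068},{"trans": [-0.1,0.088,0],"jaw": 0.068},{"trans": [-0.1,0.088,0],"jaw": 0.068},{"trans": [-0.1,0.088,0],"jaw": 0.068},{"trans": [-0.1,0.088,0],"jaw": 0.068},{"trans": [-0.1,0.096,0],"jaw": 0.068},{"jaw": 0.068},{"jaw": 0.068},{"jaw": 0.068}]}}

```text
time: 16.95
eef_pos: [0.5722, 0.3364, 0.147]
eef_rot: [[-0.955, 0.295, -0.003], [0.295, 0.955, -0.002], [0.002, -0.003, -1.0]]
force: [0.6, 0.1, -0.2]
width: 0.0681
grip_force: 0.0
```

```bash
python3 -c "
from h import *
go((.5755,.338,.023))"
```

```text
t 16.95 [0.5722 0.3364 0.147 ] w 0.0681 grip 0.0 F [ 0.6  0.1 -0.2]
[-0.0029  0.0028  0.124 ]
```

Scaled: 0.02 m is 0.08, 0.01 m is 0.04.

{"op": "send_path", "data": {"rows": [{"trans": [-0.004,0.004,0.04],"jaw": 0.068},{"trans": [0,0,0.08],"jaw": 0.068},{"trans": [0,0,0.08],"jaw": 0.068},{"trans": [0,0,0.08],"jaw": 0.068},{"trans": [0,0,0.08],"jaw": 0.068},{"trans": [0,0,0.08],"jaw": 0.068},{"trans": [0,0,0.032],"jaw": 0.068},{"jaw": 0.068},{"jaw": 0.068}]}}

```text
time: 17.7
eef_pos: [0.5744, 0.3377, 0.0307]
eef_rot: [[-0.955, 0.295, -0.0], [0.295, 0.955, -0.0], [0.0, -0.0, -1.0]]
force: [0.3, 0.3, 1.3]
width: 0.0682
grip_force: 0.0
```

```bash
python3 -c "
from h import *
go((.5755,.338,.023))"
```

```text
t 17.70 [0.5744 0.3377 0.0307] w 0.0682 grip 0.0 F [0.3 0.3 1.3]
[-0.001   0.0006  0.0077]
```

Scaled: 0.007 m is 0.028, -0.001 m is -0.004.

{"op": "send_path", "data": {"rows": [{"trans": [-0.004,0,0.028],"jaw": 0.06},{"jaw": 0.05},{"jaw": 0.04},{"jaw": 0.03},{"jaw": 0.01},{"jaw": 0.01},{"jaw": 0.01},{"jaw": 0.01},{"jaw": 0.01}], "grip_n": 40}}

```text
time: 18.45
eef_pos: [0.5764, 0.3383, 0.0244]
eef_rot: [[-0.955, 0.295, 0.001], [0.295, 0.955, 0.001], [-0.001, 0.002, -1.0]]
force: [-0.7, 1.4, 5.4]
width: 0.0264
grip_force: 37.7
```

{"op": "send_path", "data": {"rows": [{"trans": [0,0,-0.02],"jaw": 0.01},{"trans": [0,0,-0.048],"jaw": 0.01},{"trans": [0,0,-0.08],"jaw": 0.01},{"trans": [0,0,-0.08],"jaw": 0.01},{"trans": [0,0,-0.08],"jaw": 0.01},{"trans": [0,0,-0.08],"jaw": 0.01},{"trans": [0,0,-0.04],"jaw": 0.01},{"jaw": 0.01},{"jaw": 0.01}], "grip_n": 40}}

```text
time: 19.2
eef_pos: [0.5757, 0.3375, 0.1307]
eef_rot: [[-0.955, 0.295, 0.0], [0.295, 0.955, 0.0], [-0.0, 0.0, -1.0]]
force: [0.1, -0.6, -2.1]
width: 0.0264
grip_force: 37.2
```

```bash
python3 -c "
from h import *
go((.4517,.2267,.13),(.4517,.2267,.029))"
```

```text
t 19.20 [0.5757 0.3375 0.1307] w 0.0264 grip 37.2 F [ 0.1 -0.6 -2.1]
[ 0.0857 -0.1425  0.0006]
[ 0.    -0.     0.101]
```

Scaled: -0.018 m is -0.072, 0.011 m is 0.044.

{"op": "send_path", "data": {"rows": [{"trans": [0.02,-0.032,0],"jaw": 0.01},{"trans": [0.044,-0.072,0],"jaw": 0.01},{"trans": [0.044,-0.072,0],"jaw": 0.01},{"trans": [0.044,-0.072,0],"jaw": 0.01},{"trans": [0.044,-0.072,0],"jaw": 0.01},{"trans": [0.044,-0.072,0],"jaw": 0.01},{"trans": [0.044,-0.072,0],"jaw": 0.01},{"trans": [0.044,-0.072,0],"jaw": 0.01},{"trans": [0.0148,-0.034,0],"jaw": 0.01},{"jaw": 0.01}]}}

```text
time: 20.03
eef_pos: [0.4499, 0.2247, 0.1295]
eef_rot: [[-0.955, 0.296, -0.003], [0.296, 0.955, -0.002], [0.002, -0.003, -1.0]]
force: [0.4, 0.2, -0.9]
width: 0.026
grip_force: 37.2
```

{"op": "send_path", "data": {"rows": [{"trans": [0,0,0.04],"jaw": 0.01},{"trans": [0,0,0.08],"jaw": 0.01},{"trans": [0,0,0.08],"jaw": 0.01},{"trans": [0,0,0.04],"jaw": 0.01},{"jaw": 0.01},{"jaw": 0.01}]}}

```text
time: 20.53
eef_pos: [0.452, 0.2271, 0.07]
eef_rot: [[-0.955, 0.295, -0.001], [0.295, 0.955, -0.001], [0.001, -0.001, -1.0]]
force: [-0.5, 0.1, -0.6]
width: 0.026
grip_force: 37.2
```

```bash
python3 -c "
from h import *
go((.4517,.2267,.029))"
```

```text
t 20.53 [0.452  0.2271 0.07  ] w 0.0260 grip 37.2 F [-0.5  0.1 -0.6]
[ 0.0002 -0.0004  0.041 ]
```

Scaled: 0.01 m is 0.04, 0.005 m is 0.02.

{"op": "send_path", "data": {"rows": [{"trans": [0,0,0.04],"jaw": 0.01},{"trans": [0,0,0.04],"jaw": 0.01},{"trans": [0,0,0.04],"jaw": 0.01},{"trans": [0,0,0.02],"jaw": 0.01},{"jaw": 0.01},{"jaw": 0.01},{"trans": [0,0,0.008],"jaw": 0.01},{"trans": [0,0,0.008],"jaw": 0.01},{"jaw": 0.01}]}}

```text
time: 21.28
eef_pos: [0.4519, 0.2268, 0.0316]
eef_rot: [[-0.955, 0.295, 0.0], [0.295, 0.955, 0.0], [-0.0, 0.0, -1.0]]
force: [-0.3, 1.1, -0.5]
width: 0.0264
grip_force: 37.2
```

{"op": "send_path", "data": {"rows": [{"trans": [0,0,0.004],"jaw": 0.01},{"jaw": 0.01}]}}

```text
time: 21.45
eef_pos: [0.4519, 0.2268, 0.0306]
eef_rot: [[-0.955, 0.295, 0.0], [0.295, 0.955, 0.0], [-0.0, 0.0, -1.0]]
force: [-0.6, 0.2, -0.9]
width: 0.026
grip_force: 37.2
```

Scaled: 0.001 m is 0.004, 0.0005 m is 0.002.

{"op": "send_path", "data": {"rows": [{"trans": [0,0,0.004],"jaw": 0.01},{"trans": [0,0,0.002],"jaw": 0.01},{"jaw": 0.01}]}}

```text
time: 21.7
eef_pos: [0.4523, 0.227, 0.0303]
eef_rot: [[-0.955, 0.296, 0.001], [0.296, 0.955, 0.001], [-0.0, 0.001, -1.0]]
force: [-2.9, -1.7, 14.0]
width: 0.0263
grip_force: 39.9
```

{"op": "send_path", "data": {"rows": [{"jaw": 0.03},{"jaw": 0.04},{"jaw": 0.05},{"jaw": 0.05},{"trans": [0,0,-0.04],"jaw": 0.05},{"trans": [0,0,-0.08],"jaw": 0.06},{"trans": [0,0,-0.12],"jaw": 0.06},{"trans": [0,0,-0.12],"jaw": 0.06},{"trans": [0,0,-0.12],"jaw": 0.06},{"trans": [0,0,-0.12],"jaw": 0.06},{"jaw": 0.06},{"jaw": 0.06}]}}

```text
time: 22.7
eef_pos: [0.453, 0.2275, 0.1813]
eef_rot: [[-0.955, 0.295, 0.004], [0.295, 0.955, 0.002], [-0.003, 0.003, -1.0]]
force: [-0.4, -0.8, -0.6]
width: 0.0598
grip_force: 0.0
```

```bash
python3 -c "
from h import *
go((.540,.424,.178),(.540,.424,.058))"
```

```text
t 22.70 [0.453  0.2275 0.1813] w 0.0598 grip 0.0 F [-0.4 -0.8 -0.6]
[-0.0251  0.2134  0.0041]
[ 0.0003 -0.0004  0.12  ]
```

Scaled: 0.024 m is 0.096, 0.022 m is 0.088.

{"op": "send_path", "data": {"rows": [{"trans": [-0.012,0.096,0],"jaw": 0.078},{"trans": [-0.012,0.096,0],"jaw": 0.078},{"trans": [-0.012,0.096,0],"jaw": 0.078},{"trans": [-0.012,0.096,0],"jaw": 0.078},{"trans": [-0.012,0.096,0],"jaw": 0.078},{"trans": [-0.012,0.096,0],"jaw": 0.078},{"trans": [-0.012,0.096,0],"jaw": 0.078},{"trans": [-0.012,0.096,0],"jaw": 0.078},{"trans": [-0.004,0.088,0],"jaw": 0.078},{"jaw": 0.078},{"jaw": 0.078},{"jaw": 0.078}]}}

```text
time: 23.7
eef_pos: [0.5383, 0.4223, 0.1778]
eef_rot: [[-0.955, 0.296, -0.002], [0.296, 0.955, -0.002], [0.001, -0.003, -1.0]]
force: [0.0, 0.2, 0.1]
width: 0.0778
grip_force: 0.0
```

```bash
python3 -c "
from h import *
go((.540,.424,.058))
im=manip.capture('side')
cv2.imwrite('pics/g1.png',cv2.resize(im[110:280,250:440],None,fx=3.5,fy=3.5))"
```

```text
t 23.70 [0.5383 0.4223 0.1778] w 0.0778 grip 0.0 F [0.  0.2 0.1]
[-0.0012  0.0024  0.1198]
```

View pics/g1.png

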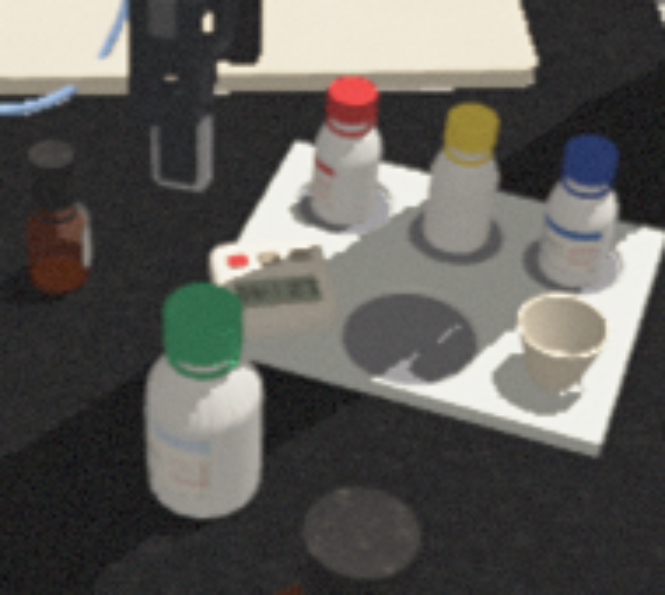

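All three small bottles stand in their wells and the dropper is untouched. The open gripper is above the green bottle, with the finger tip at (180,190) and the cap at (203,330). Descending.

Scaled: 0.02 m is 0.08, 0.018 m is 0.072.

{"op": "send_path", "data": {"rows": [{"trans": [-0.004,0.008,0.04],"jaw": 0.078},{"trans": [0,0,0.08],"jaw": 0.078},{"trans": [0,0,0.08],"jaw": 0.078},{"trans": [0,0,0.08],"jaw": 0.078},{"trans": [0,0,0.08],"jaw": 0.078},{"trans": [0,0,0.072],"jaw": 0.078},{"trans": [0,0,0.04],"jaw": 0.078},{"jaw": 0.078},{"jaw": 0.078}]}}

```text
time: 24.5
eef_pos: [0.5404, 0.4249, 0.0609]
eef_rot: [[-0.955, 0.296, -0.0], [0.296, 0.955, -0.001], [0.0, -0.001, -1.0]]
force: [-0.1, 1.0, 0.9]
width: 0.0776
grip_force: 0.0
```

{"op": "send_path", "data": {"rows": [{"jaw": 0.065},{"jaw": 0.055},{"jaw": 0.045},{"jaw": 0.03},{"jaw": 0.02},{"jaw": 0.02},{"jaw": 0.02},{"jaw": 0.02}], "grip_n": 50}}

```text
time: 25.17
eef_pos: [0.541, 0.4258, 0.0623]
eef_rot: [[-0.955, 0.295, 0.001], [0.295, 0.955, 0.001], [-0.001, 0.001, -1.0]]
force: [-1.3, -1.2, 6.2]
width: 0.0345
grip_force: 49.7
```

The green cap is gripped: 34.5 mm, 50 N. Lifting.

Scaled: -0.015 m is -0.06, -0.006 m is -0.024.

{"op": "send_path", "data": {"rows": [{"trans": [0,0,-0.012],"jaw": 0.02},{"trans": [0,0,-0.024],"jaw": 0.02},{"trans": [0,0,-0.048],"jaw": 0.02},{"trans": [0,0,-0.06],"jaw": 0.02},{"trans": [0,0,-0.06],"jaw": 0.02},{"trans": [0,0,-0.06],"jaw": 0.02},{"trans": [0,0,-0.024],"jaw": 0.02},{"jaw": 0.02},{"jaw": 0.02}], "grip_n": 70}}

```text
time: 25.92
eef_pos: [0.5404, 0.4255, 0.1332]
eef_rot: [[-0.955, 0.295, 0.0], [0.295, 0.955, 0.0], [-0.0, 0.0, -1.0]]
force: [0.1, -0.5, -2.4]
width: 0.0342
grip_force: 69.8
```

```bash
python3 -c "
from h import *
go((.4273,.3356,.1330),(.4273,.3356,.068))
im=manip.capture('side')
cv2.imwrite('pics/g2.png',cv2.resize(im[110:280,250:440],None,fx=3,fy=3))"
```

```text
t 25.92 [0.5404 0.4255 0.1332] w 0.0342 grip 69.8 F [ 0.1 -0.5 -2.4]
[ 0.0815 -0.1192  0.0002]
[ 0.    -0.     0.065]
```

View pics/g2.png

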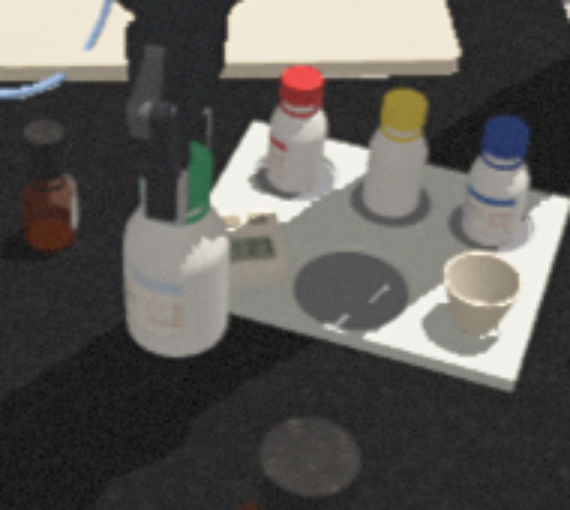

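The green bottle hangs upright over clear space, its base at about (177,345). Moving it to the big well.

Scaled: -0.0153 m is -0.0612, -0.006 m is -0.024.

{"op": "send_path", "data": {"rows": [{"trans": [0.016,-0.024,0],"jaw": 0.02},{"trans": [0.042,-0.0612,0],"jaw": 0.02},{"trans": [0.042,-0.0612,0],"jaw": 0.02},{"trans": [0.042,-0.0612,0],"jaw": 0.02},{"trans": [0.042,-0.0612,0],"jaw": 0.02},{"trans": [0.042,-0.0612,0],"jaw": 0.02},{"trans": [0.042,-0.0612,0],"jaw": 0.02},{"trans": [0.042,-0.0612,0],"jaw": 0.02},{"trans": [0.016,-0.024,0],"jaw": 0.02},{"jaw": 0.02},{"jaw": 0.02}]}}

```text
time: 26.88
eef_pos: [0.4277, 0.336, 0.1331]
eef_rot: [[-0.955, 0.295, 0.0], [0.295, 0.955, 0.0], [-0.0, 0.0, -1.0]]
force: [0.0, 1.0, -1.9]
width: 0.0345
grip_force: 70.0
```

{"op": "send_path", "data": {"rows": [{"trans": [0,0,0.04],"jaw": 0.02},{"trans": [0,0,0.06],"jaw": 0.02},{"trans": [0,0,0.04],"jaw": 0.02},{"jaw": 0.02},{"jaw": 0.02}]}}

```text
time: 27.3
eef_pos: [0.4273, 0.3355, 0.0972]
eef_rot: [[-0.955, 0.295, -0.001], [0.295, 0.955, -0.001], [0.001, -0.002, -1.0]]
force: [0.3, 0.1, -1.4]
width: 0.0343
grip_force: 70.0
```

```bash
python3 -c "
from h import *
go((.4273,.3356,.068))"
```

```text
t 27.30 [0.4273 0.3355 0.0972] w 0.0343 grip 70.0 F [ 0.3  0.1 -1.4]
[-0.      0.0001  0.0292]
```

Scaled: 0.01 m is 0.04, 0.004 m is 0.016.

{"op": "send_path", "data": {"rows": [{"trans": [0,0,0.04],"jaw": 0.02},{"trans": [0,0,0.04],"jaw": 0.02},{"trans": [0,0,0.016],"jaw": 0.02},{"jaw": 0.02},{"jaw": 0.02}]}}

```text
time: 27.72
eef_pos: [0.4273, 0.3356, 0.0738]
eef_rot: [[-0.955, 0.295, -0.0], [0.295, 0.955, -0.001], [0.0, -0.001, -1.0]]
force: [-0.1, 0.1, -1.3]
width: 0.0342
grip_force: 70.0
```

{"op": "send_path", "data": {"rows": [{"trans": [0,0,0.008],"jaw": 0.02},{"trans": [0,0,0.004],"jaw": 0.02},{"jaw": 0.02}]}}

```text
time: 27.97
eef_pos: [0.4275, 0.3358, 0.0712]
eef_rot: [[-0.955, 0.295, 0.0], [0.295, 0.955, 0.0], [-0.0, 0.0, -1.0]]
force: [-0.0, 0.2, -1.9]
width: 0.0339
grip_force: 70.0
```

{"op": "send_path", "data": {"rows": [{"trans": [0,0,0.004],"jaw": 0.02},{"jaw": 0.02}]}}

```text
time: 28.13
eef_pos: [0.4274, 0.3358, 0.0701]
eef_rot: [[-0.955, 0.295, 0.0], [0.295, 0.955, 0.0], [-0.0, 0.0, -1.0]]
force: [-0.3, -0.2, -1.7]
width: 0.0343
grip_force: 70.0
```

Scaled: 0.001 m is 0.004, 0.0005 m is 0.002.

{"op": "send_path", "data": {"rows": [{"trans": [0,0,0.004],"jaw": 0.02},{"trans": [0,0,0.002],"jaw": 0.02},{"jaw": 0.02}]}}

```text
time: 28.38
eef_pos: [0.4273, 0.3357, 0.0685]
eef_rot: [[-0.955, 0.295, -0.0], [0.295, 0.955, -0.0], [0.0, -0.0, -1.0]]
force: [0.5, 0.2, -2.5]
width: 0.0341
grip_force: 70.0
```

{"op": "send_path", "data": {"rows": [{"trans": [0,0,0.004],"jaw": 0.02},{"jaw": 0.02}]}}

```text
time: 28.55
eef_pos: [0.4277, 0.3358, 0.0684]
eef_rot: [[-0.955, 0.296, 0.0], [0.296, 0.955, 0.0], [-0.0, 0.0, -1.0]]
force: [-2.5, -1.5, 6.9]
width: 0.0339
grip_force: 71.0
```

Contact came at the expected height. I'll release slowly, retreat and look.

Scaled: -0.03 m is -0.12, -0.02 m is -0.08.

{"op": "send_path", "data": {"rows": [{"jaw": 0.037},{"jaw": 0.045},{"jaw": 0.055},{"jaw": 0.065},{"jaw": 0.07},{"trans": [0,0,-0.04],"jaw": 0.07},{"trans": [0,0,-0.08],"jaw": 0.07},{"trans": [0,0,-0.12],"jaw": 0.07},{"trans": [0,0,-0.12],"jaw": 0.07},{"trans": [0,0,-0.12],"jaw": 0.07},{"trans": [0,0,-0.12],"jaw": 0.07}], "grip_n": 40}}

```text
time: 29.47
eef_pos: [0.4273, 0.3355, 0.2199]
eef_rot: [[-0.955, 0.295, 0.0], [0.295, 0.955, 0.0], [-0.0, 0.0, -1.0]]
force: [0.7, -0.3, 0.4]
width: 0.0701
grip_force: 0.0
```

{"op": "send_path", "data": {"rows": [{"trans": [-0.12,0,-0.04],"jaw": 0.07},{"trans": [-0.12,0,-0.04],"jaw": 0.07},{"trans": [-0.12,0,0],"jaw": 0.07},{"trans": [-0.12,0,0],"jaw": 0.07},{"trans": [-0.12,0,0],"jaw": 0.07},{"trans": [-0.12,0,0],"jaw": 0.07},{"jaw": 0.07},{"jaw": 0.07},{"jaw": 0.07}]}}

```text
time: 30.22
eef_pos: [0.5986, 0.283, 0.2378]
eef_rot: [[-0.956, 0.295, -0.001], [0.295, 0.956, 0.0], [0.001, 0.0, -1.0]]
force: [-0.3, 1.6, -0.1]
width: 0.07
grip_force: 0.0
```

```bash
python3 -c "
from h import *
a=manip.capture('side')[100:260,300:460]
b=manip.capture('top')[130:330,260:420]
cv2.imwrite('pics/e1.png',np.hstack([cv2.resize(a,(400,400)),cv2.resize(b,(400,500))[:400] if 0 else cv2.resize(b,(400,400))]))"
```

```text
(no output)
```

View pics/e1.png

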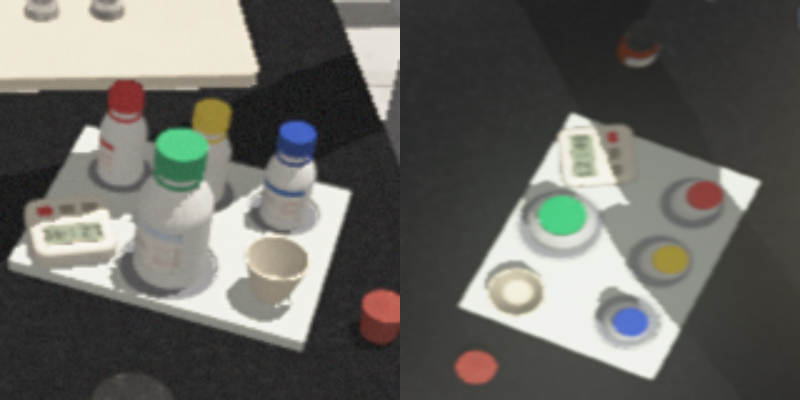

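Both views show all four bottles upright inside their wells: red before the timer, yellow in the middle, blue before the crucible and green in the large well. The dropper is unmoved. The wells leave at most 10 mm of play, inside the 14 mm tolerance, so I'm handing in.

```bash
python3 -c "
from workcell import manip
print(manip.job_done())"
```

```text
the job is handed in; nothing more can be done
None
```

I handed the job in at about 30 s: all four bottles stand upright in their assigned wells and the dropper bottle was left untouched, confirmed in a last look from both cameras, though the call returned no verdict.

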